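# Sort the grain tins by weight and lock the stock drawer

## Task

The square grain tins on the bench look alike, so lift each one to feel its weight: put every tin weighing 250 g or more into the cabinet's drawer and every lighter one into the wooden tray for refilling, each lying on the floor of the drawer or tray and none on top of another. When all are sorted, push the drawer fully home until it stops and then throw the lock lever on the cabinet over, away from you, as far as it goes. Leave everything else on the bench where it is.

Things in the scene. Friction and masses are not known exactly. Their poses are not given: they have to be found in the camera images.
- tin_a_mid (a point): square lidded metal tin, 40 x 40 mm, 34 mm tall, stiff and opaque, any weight from 80 to 420 g (all look alike); this point is its centre (17 mm above its underside), z up, x and y square to its sides; starts on the bench; absent in some starts
- tin_b_mid (a point): square lidded metal tin, 40 x 40 mm, 34 mm tall, stiff and opaque, any weight from 80 to 420 g (all look alike); this point is its centre (17 mm above its underside), z up, x and y square to its sides; starts on the bench; absent in some starts
- tin_c_mid (a point): square lidded metal tin, 40 x 40 mm, 34 mm tall, stiff and opaque, any weight from 80 to 420 g (all look alike); this point is its centre (17 mm above its underside), z up, x and y square to its sides; starts on the bench; absent in some starts
- tin_d_mid (a point): square lidded metal tin, 40 x 40 mm, 34 mm tall, stiff and opaque, any weight from 80 to 420 g (all look alike); this point is its centre (17 mm above its underside), z up, x and y square to its sides; starts on the bench; absent in some starts
- tin_e_mid (a point): square lidded metal tin, 40 x 40 mm, 34 mm tall, stiff and opaque, any weight from 80 to 420 g (all look alike); this point is its centre (17 mm above its underside), z up, x and y square to its sides; starts on the bench; absent in some starts
- cabinet: low grey steel stock cabinet fixed to the bench, 215 mm wide (y), 235 mm deep (x), 90 mm tall, on the left or the right of the bench; origin under the middle of its front face, its x axis points into the cabinet away from the robot, z up
- drawer (a joint): drawer of the cabinet, pulled out towards the robot: 0 = fully shut (a firm stop), 0.16 m = fully out (a firm stop); starts shut or up to 30 mm ajar; stays where it is left, moves with about 2 N
- drawer_handle (a point): middle of the drawer's horizontal steel bar handle, 11 mm thick, 100 mm long along the cabinet's y, 62 mm above the bench, 35 mm clear of the drawer's 12 mm thick front panel (which reaches 87 mm above the bench)
- drawer_in (a point): middle of the drawer's inner floor, 18 mm above the bench; moves with the drawer, axes as the cabinet's; the inside is 205 mm long (x, from -0.1025 at the front panel to +0.1025) by 180 mm wide (y), side walls 40 mm high; fully out, the 160 mm behind the front panel are open from above, the rest lies under the cabinet's top
- lock (a joint): drawer lock: black-knobbed lever on the cabinet's top, tilts about the cabinet's y axis; 0 = leaning towards the robot (unlocked), 1.0 rad = leaning away from the robot (locked, a firm stop); starts at 0 to 0.25, stays where it is left, is pushed over with about 1 N at the knob
- lock_tip (a point): centre of the lever's black ball knob, 26 mm across, on a 10 mm rod 60 mm from its pivot; the pivot is 65 mm behind the cabinet's front face, on its middle line, 112 mm above the bench
- tray: dark wooden open tray fixed to the bench on the side opposite the cabinet, 162 x 192 mm (x, y), 35 mm tall, walls 6 mm; origin under its centre
- tray_in (a point): middle of the tray's inner floor, 6 mm above the bench, axes as the tray's; the inside is 150 mm (x) by 180 mm (y)
- crucible: white ceramic crucible bowl, 52 mm across, 30 mm tall; bystander among the tins; origin under its centre
- spool: brass spool, 48 mm across, 30 mm tall; bystander among the tins; origin under its centre
- bench_block: round steel bench block, 54 mm across, 20 mm tall; bystander among the tins; origin under its centre
- graver_knob: turned wooden knob, 52 mm across, 28 mm tall; bystander among the tins; origin under its centre
- hammer: hammer lying at the far side; bystander; origin under its middle
- file: needle file with a dark wooden handle, lying on the left; bystander; origin under its middle
- brush: bench brush lying on the right; bystander; origin under its middle
- mandrel: tapered steel ring mandrel lying on the left; bystander; origin at its thick end
Not all that is in view belongs to the job. What is shaped like the part that bears tin_a_mid but pink is not meant.

How it is judged:
On the way, in this order (a step that is already met when the one before it is completed fails the run):
1. the drawer is drawn out at least 100 mm (value of joint drawer above 0.1 m), for 0.1 s.
2. every tin lies in the drawer (heavy) or in the tray (light), released, while the drawer is out (((x of tin_a_mid in the frame of drawer_in between -0.1 and 0.1 m and y of tin_a_mid in the frame of drawer_in between -0.09 and 0.09 m and z of tin_a_mid in the frame of drawer_in between 0.005 and 0.04 m and contact force between tin_a and cabinet above 2.16 N) or (x of tin_a_mid in the frame of tray_in between -0.075 and 0.075 m and y of tin_a_mid in the frame of tray_in between -0.09 and 0.09 m and z of tin_a_mid in the frame of tray_in between 0.005 and 0.04 m and contact force between tin_a and tray below 2.75 N)) and ((x of tin_b_mid in the frame of drawer_in between -0.1 and 0.1 m and y of tin_b_mid in the frame of drawer_in between -0.09 and 0.09 m and z of tin_b_mid in the frame of drawer_in between 0.005 and 0.04 m and contact force between tin_b and cabinet above 2.16 N) or (x of tin_b_mid in the frame of tray_in between -0.075 and 0.075 m and y of tin_b_mid in the frame of tray_in between -0.09 and 0.09 m and z of tin_b_mid in the frame of tray_in between 0.005 and 0.04 m and contact force between tin_b and tray below 2.75 N)) and ((x of tin_c_mid in the frame of drawer_in between -0.1 and 0.1 m and y of tin_c_mid in the frame of drawer_in between -0.09 and 0.09 m and z of tin_c_mid in the frame of drawer_in between 0.005 and 0.04 m and contact force between tin_c and cabinet above 2.16 N) or (x of tin_c_mid in the frame of tray_in between -0.075 and 0.075 m and y of tin_c_mid in the frame of tray_in between -0.09 and 0.09 m and z of tin_c_mid in the frame of tray_in between 0.005 and 0.04 m and contact force between tin_c and tray below 2.75 N)) and ((x of tin_d_mid in the frame of drawer_in between -0.1 and 0.1 m and y of tin_d_mid in the frame of drawer_in between -0.09 and 0.09 m and z of tin_d_mid in the frame of drawer_in between 0.005 and 0.04 m and contact force between tin_d and cabinet above 2.16 N) or (x of tin_d_mid in the frame of tray_in between -0.075 and 0.075 m and y of tin_d_mid in the frame of tray_in between -0.09 and 0.09 m and z of tin_d_mid in the frame of tray_in between 0.005 and 0.04 m and contact force between tin_d and tray below 2.75 N)) and ((x of tin_e_mid in the frame of drawer_in between -0.1 and 0.1 m and y of tin_e_mid in the frame of drawer_in between -0.09 and 0.09 m and z of tin_e_mid in the frame of drawer_in between 0.005 and 0.04 m and contact force between tin_e and cabinet above 2.16 N) or (x of tin_e_mid in the frame of tray_in between -0.075 and 0.075 m and y of tin_e_mid in the frame of tray_in between -0.09 and 0.09 m and z of tin_e_mid in the frame of tray_in between 0.005 and 0.04 m and contact force between tin_e and tray below 2.75 N)) and contact force between the fingers and tin_a below 0.3 N and contact force between the fingers and tin_b below 0.3 N and contact force between the fingers and tin_c below 0.3 N and contact force between the fingers and tin_d below 0.3 N and contact force between the fingers and tin_e below 0.3 N and linear speed of each of tin_a, tin_b, tin_c, tin_d, tin_e below 0.03 m/s and value of joint drawer above 0.02 m), for 0.2 s.
3. the drawer is pushed fully home (value of joint drawer below 0.006 m), for 0.2 s.
4. the lock lever is thrown over (value of joint lock above 0.9 rad), for 0.2 s.
At the end, for the whole second after the job is handed in: every tin present rests on the floor of the drawer if it weighs 250 g or more, or of the tray if it is lighter (tins of 220 to 280 g are accepted in either), centres less than 40 mm above that floor, at rest; the drawer is within 6 mm of shut and the lever beyond 0.9 rad of its 1.0 (((x of tin_a_mid in the frame of drawer_in between -0.1 and 0.1 m and y of tin_a_mid in the frame of drawer_in between -0.09 and 0.09 m and z of tin_a_mid in the frame of drawer_in between 0.005 and 0.04 m and contact force between tin_a and cabinet above 2.16 N) or (x of tin_a_mid in the frame of tray_in between -0.075 and 0.075 m and y of tin_a_mid in the frame of tray_in between -0.09 and 0.09 m and z of tin_a_mid in the frame of tray_in between 0.005 and 0.04 m and contact force between tin_a and tray below 2.75 N)) and ((x of tin_b_mid in the frame of drawer_in between -0.1 and 0.1 m and y of tin_b_mid in the frame of drawer_in between -0.09 and 0.09 m and z of tin_b_mid in the frame of drawer_in between 0.005 and 0.04 m and contact force between tin_b and cabinet above 2.16 N) or (x of tin_b_mid in the frame of tray_in between -0.075 and 0.075 m and y of tin_b_mid in the frame of tray_in between -0.09 and 0.09 m and z of tin_b_mid in the frame of tray_in between 0.005 and 0.04 m and contact force between tin_b and tray below 2.75 N)) and ((x of tin_c_mid in the frame of drawer_in between -0.1 and 0.1 m and y of tin_c_mid in the frame of drawer_in between -0.09 and 0.09 m and z of tin_c_mid in the frame of drawer_in between 0.005 and 0.04 m and contact force between tin_c and cabinet above 2.16 N) or (x of tin_c_mid in the frame of tray_in between -0.075 and 0.075 m and y of tin_c_mid in the frame of tray_in between -0.09 and 0.09 m and z of tin_c_mid in the frame of tray_in between 0.005 and 0.04 m and contact force between tin_c and tray below 2.75 N)) and ((x of tin_d_mid in the frame of drawer_in between -0.1 and 0.1 m and y of tin_d_mid in the frame of drawer_in between -0.09 and 0.09 m and z of tin_d_mid in the frame of drawer_in between 0.005 and 0.04 m and contact force between tin_d and cabinet above 2.16 N) or (x of tin_d_mid in the frame of tray_in between -0.075 and 0.075 m and y of tin_d_mid in the frame of tray_in between -0.09 and 0.09 m and z of tin_d_mid in the frame of tray_in between 0.005 and 0.04 m and contact force between tin_d and tray below 2.75 N)) and ((x of tin_e_mid in the frame of drawer_in between -0.1 and 0.1 m and y of tin_e_mid in the frame of drawer_in between -0.09 and 0.09 m and z of tin_e_mid in the frame of drawer_in between 0.005 and 0.04 m and contact force between tin_e and cabinet above 2.16 N) or (x of tin_e_mid in the frame of tray_in between -0.075 and 0.075 m and y of tin_e_mid in the frame of tray_in between -0.09 and 0.09 m and z of tin_e_mid in the frame of tray_in between 0.005 and 0.04 m and contact force between tin_e and tray below 2.75 N)) and linear speed of each of tin_a, tin_b, tin_c, tin_d, tin_e below 0.03 m/s and value of joint drawer below 0.006 m and value of joint lock above 0.9 rad); the robot touches nothing.
It fails at once if a bystander is shifted more than 60 mm (distance of any of crucible, spool, bench_block, graver_knob, hammer, file, brush, mandrel from where it was at the start of the episode above 0.06 m).
It fails at once if the lock is thrown while the drawer is out (value of joint lock above 0.9 rad and value of joint drawer above 0.04 m).
Of tin_a, tin_b, tin_c, tin_d, tin_e only 3 to 5 are there at a start; the rules pass over those that are not, and their reading is None.
At some moment in a run one of tin_a, tin_b, tin_c, tin_d, tin_e may be knocked a few centimetres aside while the robot is not near it.
Once in a run the grip may slacken for a moment while it holds something.
It also fails if it takes over 210 s, if anything falls off the work surface, if the arm or the gripper's body presses on something with over 40 N, if the wrist force passes 120 N, or if a joint passes its speed limit or range.

## Robot

A 6-joint arm with a two-finger parallel gripper is mounted at the origin on the work surface. World frame = base frame: x ahead of the robot, y to its left, z up, the work surface at z = 0. Lengths are in m, angles in rad, forces in N, time in s.
With the tool pointing down it reaches from about 0.4 to 0.925 m from the base axis. Payload 12.5 kg.
Tool frame: the origin (TCP) lies where the fingers leave the gripper's body, on its centre line; the fingertips stand 78 mm ahead of it and the grasp point (between the pads) lies 59 mm ahead of it (r.tcp_to_grasp is the distance from the TCP to the grasp point, in m); z points along the fingers, y is the line along which they close (so a half turn about z gives the same grasp; the last joint's range is limited). The gripper opens to 95 mm and grips with 3 to 60 N. Pads are 20 mm wide; open, the fingers measure 119 mm over their backs; the gripper's body (75 mm by 180 mm) begins 59 mm behind the grasp point.
Start: joints at [1.234, 0.491, 1.559, -0, 1.092, -0.106], TCP at [0.143, 0.608, 0.292] pointing down, gripper open.
Joint ranges: [-3.1, 3.1], [-0.84, 2.19], [0.05, 2.79], [-1.13, 4.28], [0.06, 2.93], [-2.69, 2.69]. Speed limits (rad/s): [2.22, 2.22, 2.79, 3.14, 3.14, 3.14].

## Interface

Orientations are given as a unit quaternion [x, y, z, w].
In Python, from workcell import r, eyes gives the robot as it stands. The module is installed in compiled form; this text tells all that it offers.
- The arm moves only by the tool apply_moves, never from a script. Its argument "deltas" is text: rows parted by semicolons, each of 7 numbers parted by spaces: the shift along the tool's x, y, z in cm, then the turn, a rotation vector about the tool's x, y, z in degrees, then the finger opening in cm, from 0 to 9.51. A call has 1 to 20 rows; each row shifts and turns the commanded pose from where the row before left it, along the tool's axes as they then stand; what a row does not reach is not made up. A row lasts 1/10 s, in which the tool goes at most 50 mm and 8.59 degrees, less where a joint would pass 70% of its speed; a pose out of reach is approached as far as the arm can. A call with a gripper value outside its range is refused whole. The fingers move at their own pace and stop on an object; "force" is the grip in N (left out, the last holds). Time passes only in rows, so rows that do not move let the fingers close. It gives the time, the measured TCP pose, the force, the opening and the grip force at its end, in the units of the state.
- r.sense(): the state, without advancing time (a new reading comes with each control period).
- eyes.read_camera(name): name is "side" or "top" or "wrist"; returns the picture (480x640x3 uint8, blue, green, red); there is no depth.
- eyes.camera_model(name): a dict with "vfov" (degrees; the focal length in pixels is half the picture's height over the tangent of half this angle, whatever the lens; pixels are square), "cx", "cy" (the principal point, pixels), "origin" and "rotation" of the camera in the world; the wrist camera has in their place "mount" (4x4, takes a point from camera to tool coordinates, whose origin is the TCP and whose axes are the flange's). Camera axes: x right, y down, z forward; pixel columns grow to the right and rows downward; lengths in m; the calibration is good to about 2 mm. A picture is of the moment at which its call begins: read the wrist's pose just before it. camera_model takes no time and is no camera call.
- r.hand_in(): hands the job in; it is judged then, once.
The state is a dict: "time_s": time; "joints": joint angles; "dq": joint speeds; "joint_torque": joint torques, N m; "tool_pos": TCP position; "ee_rot": TCP orientation; "contact_force": force on the tool from outside, world axes, zero at the start; "ft_torque": the same for the moment, N m; "grip_width": opening from 0.0 (shut) to 1.0 (fully open); "grip_force": force on a finger pad.
Only numpy, scipy, OpenCV 4.12 (cv2) and the standard library are available. Lean on these libraries where they do the work, as an engineer would, in place of code of your own. Each camera call takes 0.05 s, during which the arm holds its last target. There are 200 camera calls.

## Working session

There is one attempt and no reset: what is moved stays moved. The work goes in short steps, Python scripts to look and compute and a tool call to move; the robot and the scene stay as the last step left them, time stands still between calls to the robot, and variables do not carry over. Pictures are saved under pics/ and viewed, at most 14 in all, crops included, and the job is handed in when it is done.

Besides the shell and the picture viewer there is one more tool, called by a JSON object that holds its "op" and its "data". apply_moves: Moves the arm, as the interface text tells. Its arguments: {"type":"object","properties":{"deltas":{"type":"string"},"force":{"type":"number"}},"required":["deltas"]}

```bash
mkdir -p pics; cat > h.py <<'E'
import numpy as np, cv2
from workcell import r, eyes
from scipy.spatial.transform import Rotation as R
def cam(name):
    m=eyes.camera_model(name); f=240/np.tan(np.radians(m["vfov"])/2)
    if name=="wrist":
        s=r.sense(); T=np.eye(4); T[:3,:3]=R.from_quat(s["ee_rot"]).as_matrix(); T[:3,3]=s["tool_pos"]
        W=T@np.array(m["mount"]); return f,m["cx"],m["cy"],W[:3,3],W[:3,:3]
    return f,m["cx"],m["cy"],np.array(m["origin"]),np.array(m["rotation"])
def px2w(c,u,v,z):
    f,cx,cy,o,Rm=c; d=Rm@np.array([(u-cx)/f,(v-cy)/f,1.]); return o+d*(z-o[2])/d[2]
def w2px(c,p):
    f,cx,cy,o,Rm=c; q=Rm.T@(np.array(p)-o); return cx+f*q[0]/q[2],cy+f*q[1]/q[2]
E
python3 - <<'E'
from h import *
s=r.sense(); print(s); 
for n in("top","side"):
    im=eyes.read_camera(n); cv2.imwrite(f"pics/{n}0.png",im); print(n,eyes.camera_model(n))
print(eyes.camera_model("wrist"))
E
```

```text
{'time_s': 0.0, 'joints': array([ 1.23441133e+00,  4.91565127e-01,  1.55946560e+00,  1.97432099e-05,
        1.09168713e+00, -1.05646159e-01]), 'dq': array([-0.00078902,  0.00075795,  0.00085928, -0.00102911,  0.00014802,
       -0.00041801]), 'joint_torque': array([ 1.79095634e-03, -6.12646222e+01, -2.58187580e+01,  6.93069468e-02,
        4.82361973e-02, -1.07997494e-04]), 'tool_pos': array([0.14288462, 0.60828231, 0.29165268]), 'ee_rot': array([ 1.15118167e-01,  9.93351645e-01, -5.46997648e-04, -1.31878624e-04]), 'contact_force': array([0.22536217, 0.97386384, 0.58996019]), 'ft_torque': array([ 0.00512147,  0.01286151, -0.03984408]), 'grip_force': 0.0, 'grip_width': 1.000618620203098}
top {'vfov': 49.8460048777157, 'cx': 316.4384484627464, 'cy': 238.34813122667182, 'origin': array([ 0.3397699 , -0.02923682,  1.4623378 ]), 'rotation': array([-0.69969086,  0.70980598, -0.05867402,  0.05626312])}
side {'vfov': 49.51501373071176, 'cx': 319.3258470982291, 'cy': 235.00028191869706, 'origin': array([ 1.29712766, -1.17225466,  1.20600735]), 'rotation': array([ 0.86911435,  0.23831132, -0.12495621, -0.41501073])}
{'vfov': 70.01218790875723, 'cx': 321.20535778553176, 'cy': 245.55144273864968, 'mount': array([[-3.97473920e-04, -9.67186538e-01, -2.54067004e-01,
         7.20627070e-02],
       [ 9.99999921e-01, -3.79148043e-04, -1.21097996e-04,
        -2.61831675e-04],
       [ 2.07953441e-05, -2.54067032e-01,  9.67186612e-01,
        -9.29454033e-02],
       [ 0.00000000e+00,  0.00000000e+00,  0.00000000e+00,
         1.00000000e+00]])}
```

View pics/top0.png

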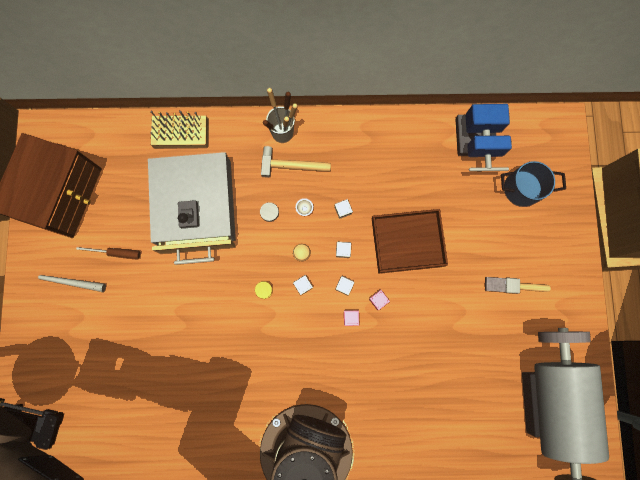

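View pics/side0.png

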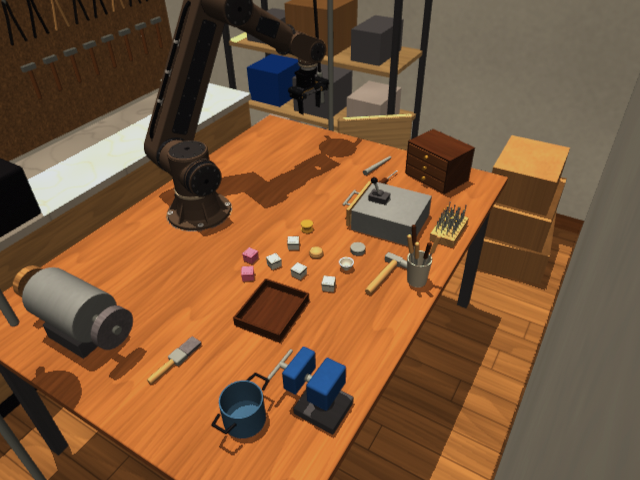

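The top view shows the cabinet on the left (handle at about 195,261; knob 185,215) and the tray at (410,241). The white square tins are at (344,208), (344,249), (303,285) and (345,285). The pink boxes at (379,299) and (352,317) are decoys, the white round thing at (304,207) is the crucible, and the other bystanders are at (269,212), (302,252) and (263,290). I take the four white square ones as the tins and will confirm that in a crop.

```bash
sed -i 's/return f,m\["cx"\],m\["cy"\],np.array(m\["origin"\]),np.array(m\["rotation"\])/q=np.array(m["rotation"]); Q=q if q.ndim==2 else R.from_quat(q).as_matrix(); return f,m["cx"],m["cy"],np.array(m["origin"]),Q/' h.py
python3 - <<'E'
from h import *
im=cv2.imread("pics/top0.png"); c=cam("top")
def rects(mask,z,amin):
    n,l,st,ce=cv2.connectedComponentsWithStats(mask.astype(np.uint8))
    for i in range(1,n):
        if st[i,4]<amin: continue
        ys,xs=np.where(l==i); pts=np.array([px2w(c,u,v,z)[:2] for u,v in zip(xs,ys)],np.float32)
        (cx,cy),(w,h),a=cv2.minAreaRect(pts*1000); print(ce[i].round(1),st[i,4],"mean",pts.mean(0).round(4),"rect",round(cx),round(cy),round(w),round(h),round(a,1))
hsv=cv2.cvtColor(im,cv2.COLOR_BGR2HSV); roi=np.zeros(im.shape[:2],bool); roi[180:330,250:400]=1
print("white");rects(roi&(hsv[...,1]<60)&(hsv[...,2]>170),0.034,60)
roi[:]=0; roi[195:290,360:460]=1
print("tray");rects(roi&(hsv[...,2]<110)&(hsv[...,0]<15),0.035,500)
roi[:]=0; roi[140:256,130:245]=1
print("cab");rects(roi&(hsv[...,1]<70)&(hsv[...,2]>80),0.09,2000)
for n,(u,v,z) in dict(handleL=(176,263,.0675),handleR=(214,259,.0675),knob=(185,216,.165),fl=(152,245,.09),fr=(234,238,.09),spool=(263,290,.03),knobw=(302,252,.028),bb=(269,212,.02),cru=(304,207,.03)).items(): print(n,px2w(c,u,v,z).round(3))
a=cv2.resize(im[185:335,245:400],None,fx=3.6,fy=3.6,interpolation=cv2.INTER_CUBIC)
b=cv2.resize(im[145:275,140:245],None,fx=3.6,fy=3.6,interpolation=cv2.INTER_CUBIC)
cv2.imwrite("pics/crop_a.png",a);cv2.imwrite("pics/crop_b.png",b)
E
```

```text
white
[304.  206.8] 229 mean [ 0.6653 -0.0021] rect 665 -2 45 46 89.2
[343.3 207.7] 189 mean [ 0.661 -0.113] rect 662 -113 40 39 20.1
[268.7 211.2] 254 mean [0.654  0.0981] rect 653 99 48 49 89.9
[343.3 248.9] 198 mean [ 0.5433 -0.1103] rect 543 -110 39 39 88.6
[302.5 284.7] 207 mean [0.4451 0.0046] rect 445 4 39 40 31.3
[344.5 285.2] 205 mean [ 0.4419 -0.1115] rect 442 -112 39 40 64.9
[379.5 299.8] 162 mean [ 0.4005 -0.2066] rect 401 -207 35 36 35.6
[351.  317.8] 178 mean [ 0.3527 -0.1272] rect 354 -128 36 35 89.2
tray
[410.2 237.5] 552 mean [ 0.5732 -0.2987] rect 566 -293 161 194 6.2
cab
[188.5 197. ] 6490 mean [0.6849 0.3116] rect 681 311 244 216 4.2
handleL [0.506 0.346 0.067]
handleR [0.516 0.244 0.067]
knob [0.616 0.301 0.165]
fl [0.553 0.406 0.09 ]
fr [0.569 0.186 0.09 ]
spool [0.432 0.114 0.03 ]
knobw [0.537 0.005 0.028]
bb [0.655 0.098 0.02 ]
cru [ 0.666 -0.002  0.03 ]
```

View pics/crop_a.png

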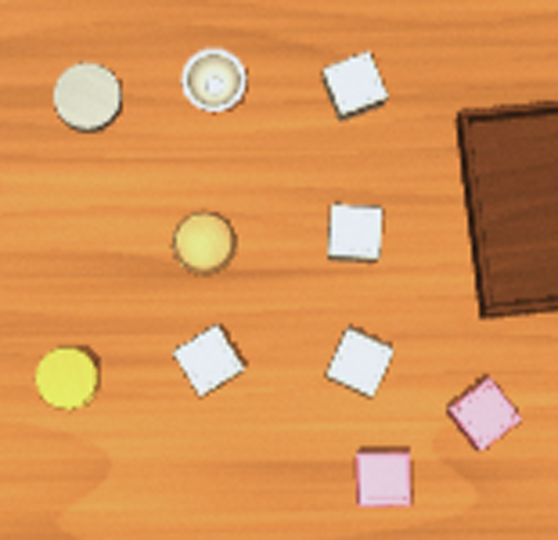

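View pics/crop_b.png

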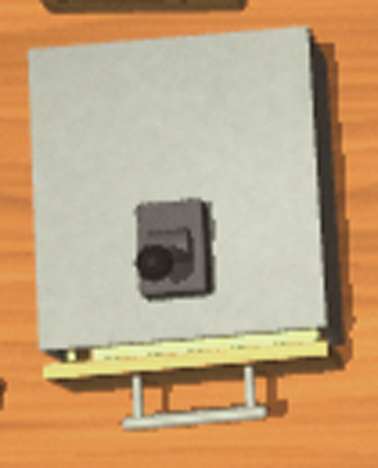

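The four white 40 mm squares are confirmed as the tins (three starts' worth of absent ones aside, there are four here); the pink pair are decoys. The drawer is slightly ajar. I'll hook the handle from the gap behind the bar with closed fingers.

```bash
cat >> h.py <<'E'
def yaw_now():
    M=R.from_quat(r.sense()["ee_rot"]).as_matrix(); return np.degrees(np.arctan2(-M[0,1],M[1,1]))
def go(p,yaw=None):
    "prints turn about tool z (deg), then shift in cm along tool axes after the turn"
    s=r.sense(); M=R.from_quat(s["ee_rot"]).as_matrix(); y0=yaw_now(); y=y0 if yaw is None else yaw
    d=np.array(p)-s["tool_pos"]; a=np.radians(y); X=np.array([-np.cos(a),-np.sin(a),0]); Y=np.array([-np.sin(a),np.cos(a),0])
    print("turn",round(y0-y,1),"shift cm",(100*np.array([d@X,d@Y,-d[2]])).round(2),"tilt",(M[:,2]).round(4))
E
python3 - <<'E'
from h import *
c=cam("top")
for q in [(151.1,241.5),(190,239),(229.5,237)]: print(px2w(c,*q,.09).round(4))
print(yaw_now()); go([.534,.297,.25],4.2)
E
```

```text
[0.5627 0.4089 0.09  ]
[0.5681 0.3046 0.09  ]
[0.572  0.1984 0.09  ]
-13.222405116374034
turn -17.4 shift cm [-36.73 -33.91   4.17] tilt [-4.e-04 -9.e-04 -1.e+00]
```

{"op": "apply_moves", "data": {"deltas": "0 0 0 0 0 -5.8 0; 0 0 0 0 0 -5.8 0; 0 0 0 0 0 -5.8 0; -1.8 -1.7 0.2 0 0 0 0; -2.9 -2.7 0.3 0 0 0 0; -2.9 -2.7 0.3 0 0 0 0; -2.9 -2.7 0.3 0 0 0 0; -2.9 -2.7 0.3 0 0 0 0; -2.9 -2.7 0.3 0 0 0 0; -2.9 -2.7 0.3 0 0 0 0; -2.9 -2.7 0.3 0 0 0 0; -2.9 -2.7 0.3 0 0 0 0; -2.9 -2.7 0.3 0 0 0 0; -2.9 -2.7 0.3 0 0 0 0; -2.9 -2.7 0.3 0 0 0 0; -2.9 -2.5 0.3 0 0 0 0; 0 0 0.3 0 0 0 0; 0 0 0 0 0 0 0; 0 0 0 0 0 0 0", "force": 20}}

```text
time_s: 2.0
tool_pos: [0.5319, 0.2975, 0.2511]
ee_rot: [-0.037, 0.999, -0.0, -0.0]
contact_force: [-0.2, 0.4, -1.0]
grip_width: 0.007
grip_force: 0.0
```

```bash
python3 - <<'E'
from h import *
s=r.sense();c=cam("wrist"); im=eyes.read_camera("wrist"); print(s["tool_pos"],yaw_now(),s["grip_width"],s["time_s"])
# expected handle ends and gap point
for p in [(.507,.346,.0675),(.515,.244,.0675),(.534,.297,.062)]:
    u=w2px(c,p); print(p,np.round(u)); cv2.drawMarker(im,tuple(int(x) for x in u),(255,0,255),0,15,2)
go([.534,.297,.123],4.2)
cv2.imwrite("pics/w1.png",im)
E
```

```text
[0.5319352  0.29748028 0.25107963] 4.24179933399364 0.007006662839393007 2.0
(0.507, 0.346, 0.0675) [383. 220.]
(0.515, 0.244, 0.0675) [258. 221.]
(0.534, 0.297, 0.062) [321. 246.]
turn 0.0 shift cm [-0.21 -0.09 12.83] tilt [-3.e-04  0.e+00 -1.e+00]
```

View pics/w1.png

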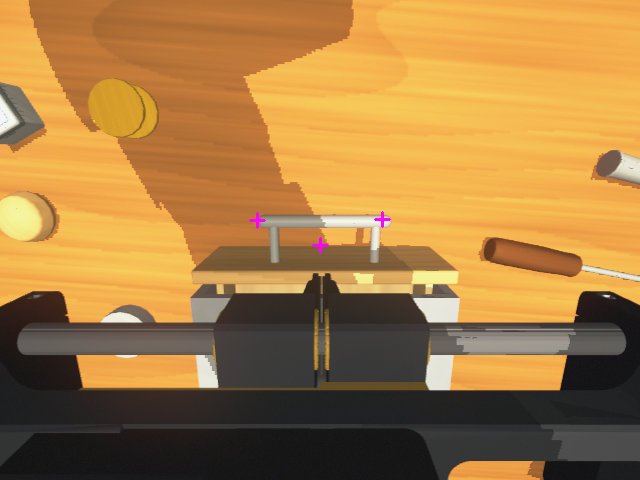

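The wrist view shows the bar at row ~221, exactly where predicted (257–383 columns), and the gap target at (321,246) lies between the bar and the panel. Descending.

{"op": "apply_moves", "data": {"deltas": "-0.2 0 1.8 0 0 0 0; 0 0 2 0 0 0 0; 0 0 2 0 0 0 0; 0 0 2 0 0 0 0; 0 0 2 0 0 0 0; 0 0 1.5 0 0 0 0; 0 0 1.5 0 0 0 0; 0 0 0 0 0 0 0; 0 0 0 0 0 0 0"}}

```text
time_s: 2.95
tool_pos: [0.5347, 0.2974, 0.1235]
ee_rot: [-0.037, 0.999, 0.0, 0.0]
contact_force: [-0.5, 1.1, -0.1]
grip_width: 0.004
grip_force: 0.0
```

{"op": "apply_moves", "data": {"deltas": "0.3 0 0 0 0 0 0; 0.5 0 0 0 0 0 0; 0.7 0 0 0 0 0 0; 1 0 0 0 0 0 0; 1 0 0 0 0 0 0; 1 0 0 0 0 0 0; 1 0 0 0 0 0 0; 1 0 0 0 0 0 0; 1 0 0 0 0 0 0; 1 0 0 0 0 0 0; 1 0 0 0 0 0 0; 1 0 0 0 0 0 0; 1 0 0 0 0 0 0; 1 0 0 0 0 0 0; 0 0 0 0 0 0 0"}}

```text
time_s: 4.45
tool_pos: [0.4084, 0.2878, 0.1231]
ee_rot: [-0.037, 0.999, -0.0, -0.001]
contact_force: [-0.0, -0.7, 0.9]
grip_width: 0.003
grip_force: 0.0
```

{"op": "apply_moves", "data": {"deltas": "1 0 0 0 0 0 0; 0.7 0 0 0 0 0 0; 0.5 0 0 0 0 0 0; 0.3 0 0 0 0 0 0; 0 0 0 0 0 0 0"}}

```text
time_s: 4.95
tool_pos: [0.3845, 0.2861, 0.1232]
ee_rot: [-0.037, 0.999, -0.0, -0.0]
contact_force: [-0.0, -0.1, -0.5]
grip_width: 0.004
grip_force: 0.0
```

{"op": "apply_moves", "data": {"deltas": "0.3 0 0 0 0 0 0; 0.3 0 0 0 0 0 0; 0.2 0 0 0 0 0 0; 0 0 0 0 0 0 0"}}

```text
time_s: 5.35
tool_pos: [0.3798, 0.2859, 0.1234]
ee_rot: [-0.037, 0.999, 0.001, 0.003]
contact_force: [17.9, -6.7, -8.2]
grip_width: 0.007
grip_force: 8.6
```

```bash
python3 - <<'E'
from h import *
im=eyes.read_camera("top"); cv2.imwrite("pics/top1.png",im)
b=cv2.resize(im[145:325,140:245],None,fx=3.2,fy=3.2,interpolation=cv2.INTER_CUBIC); cv2.imwrite("pics/crop_c.png",b)
E
```

```text
(no output)
```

View pics/crop_c.png

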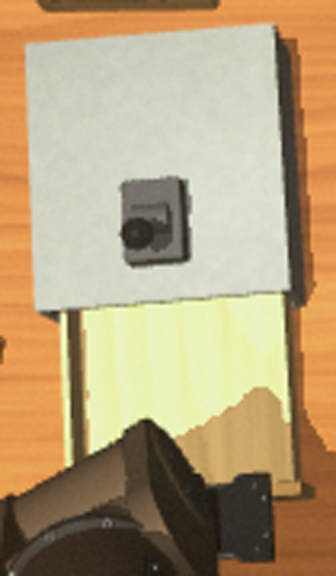

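Force of ~18 N shows that the drawer reached its stop, and the crop confirms it is fully out, with its floor open to view. Next is the first tin.

{"op": "apply_moves", "data": {"deltas": "-0.7 0 0 0 0 0 0; 0 0 -2 0 0 0 7; 0 0 -4 0 0 0 7; 0 0 -4 0 0 0 7; 0 0 0 0 0 0 7"}}

```text
time_s: 5.9
tool_pos: [0.3849, 0.2867, 0.2272]
ee_rot: [-0.036, 0.999, 0.002, 0.003]
contact_force: [1.1, -0.1, -0.2]
grip_width: 0.281
grip_force: 0.0
```

```bash
cat >> h.py <<'E'
def white_rects(name,im,c,z=.034,amin=60,roi=None):
    hsv=cv2.cvtColor(im,cv2.COLOR_BGR2HSV); m=((hsv[...,1]<60)&(hsv[...,2]>165)).astype(np.uint8)
    if roi is not None: k=np.zeros_like(m); k[roi]=1; m*=k
    n,l,st,ce=cv2.connectedComponentsWithStats(m); out=[]
    for i in range(1,n):
        if st[i,4]<amin: continue
        ct=max(cv2.findContours((l==i).astype(np.uint8),0,1)[0],key=len)[:,0]
        P=np.array([px2w(c,u,v,z)[:2] for u,v in ct],np.float32)
        (x,y),(w,h),a=cv2.minAreaRect(P*1000); a=(a+45)%90-45; out.append((round(x/1000,4),round(y/1000,4),round(w),round(h),round(a,1)))
    return out
def tops():
    im=eyes.read_camera("top"); return white_rects("top",im,cam("top"),roi=np.s_[180:330,250:460])
def wr(near=None):
    c=cam("wrist"); im=eyes.read_camera("wrist"); cv2.imwrite("pics/_w.png",im)
    o=[t for t in white_rects("wrist",im,c,amin=800) if near is None or np.hypot(t[0]-near[0],t[1]-near[1])<.06]; return o
def force(n=6):
    F=[]
    for _ in range(n): eyes.read_camera("wrist"); F.append(r.sense()["contact_force"])
    print("F",np.mean(F,0).round(2),"sd",np.std(F,0).round(2))
E
python3 - <<'E'
from h import *
for t in tops(): print(t)
print(r.sense()["tool_pos"]); go([.442,-.112,.21],-25)
E
```

```text
(0.6647, -0.0005, 48, 46, -0.8)
(0.6611, -0.1131, 39, 39, 20.1)
(0.6531, 0.0985, 48, 49, -0.1)
(0.5431, -0.1096, 39, 40, -1.4)
(0.4455, 0.0047, 40, 40, 31.1)
(0.442, -0.1112, 39, 40, -27.4)
(0.4011, -0.2063, 37, 37, 35.4)
(0.3536, -0.1272, 38, 35, -0.8)
[0.38428315 0.2863529  0.22504697]
turn 29.2 shift cm [-22.07 -33.66   1.5 ] tilt [ 0.0032  0.002  -1.    ]
```

{"op": "apply_moves", "data": {"deltas": "0 0 0 0 0 7.3 7; 0 0 0 0 0 7.3 7; 0 0 0 0 0 7.3 7; 0 0 0 0 0 7.3 7; -1 -1.6 0 0 0 0 7; -2.2 -3.4 0.2 0 0 0 7; -2.2 -3.4 0.2 0 0 0 7; -2.2 -3.4 0.2 0 0 0 7; -2.2 -3.4 0.2 0 0 0 7; -2.2 -3.4 0.2 0 0 0 7; -2.2 -3.4 0.2 0 0 0 7; -2.2 -3.4 0.2 0 0 0 7; -2.2 -3.4 0.1 0 0 0 7; -2.2 -3.3 0 0 0 0 7; -1.3 -1.6 0 0 0 0 7; 0 0 0 0 0 0 7; 0 0 0 0 0 0 7"}}

```text
time_s: 7.65
tool_pos: [0.4411, -0.1123, 0.2072]
ee_rot: [0.217, 0.976, 0.0, -0.001]
contact_force: [0.2, 0.4, -0.9]
grip_width: 0.736
grip_force: 0.0
```

```bash
python3 - <<'E'
from h import *
for t in wr((.442,-.112)): print(t); go([t[0],t[1],.022+.059],t[4])
force(6)
E
```

```text
(0.4415, -0.1129, 39, 39, -26.1)
turn 1.1 shift cm [-0.08 -0.08 12.65] tilt [-0.0018  0.001  -1.    ]
F [ 0.2  -0.09  0.07] sd [0.33 0.53 0.43]
```

{"op": "apply_moves", "data": {"deltas": "-0.1 -0.1 2.5 0 0 1.1 7; 0 0 3 0 0 0 7; 0 0 3 0 0 0 7; 0 0 2.2 0 0 0 7; 0 0 1.9 0 0 0 7; 0 0 0 0 0 0 3.5; 0 0 0 0 0 0 3.5; 0 0 0 0 0 0 3.5; 0 0 0 0 0 0 3.5; 0 0 0 0 0 0 3.5; 0 0 0 0 0 0 3.5; 0 0 -1 0 0 0 3.5; 0 0 -3 0 0 0 3.5; 0 0 -4 0 0 0 3.5; 0 0 -4 0 0 0 3.5; 0 0 0 0 0 0 3.5; 0 0 0 0 0 0 3.5", "force": 30}}

```text
time_s: 9.7
tool_pos: [0.442, -0.1139, 0.2029]
ee_rot: [0.226, 0.974, -0.0, 0.001]
contact_force: [0.2, -0.6, -4.0]
grip_width: 0.42
grip_force: 30.0
```

```bash
python3 - <<'E'
from h import *
print(r.sense()["grip_width"],r.sense()["grip_force"],r.sense()["tool_pos"])
force(10)
E
```

```text
0.42039742760104276 29.999410808086395 [ 0.44200467 -0.11394603  0.20292597]
F [ 0.26  0.06 -3.17] sd [0.43 0.28 0.56]
```

Tin 1 weighs about 3.2 N (~325 g): heavy, so it goes in the drawer.

```bash
cat >> h.py <<'E'
def spot(o,yaw,x,y):
    a=np.radians(yaw); return [o[0]+np.cos(a)*x-np.sin(a)*y, o[1]+np.sin(a)*x+np.cos(a)*y]
DR=((.5185,.2955),4.2); TR=((.566,-.293),6.2)
E
python3 - <<'E'
from h import *
p=spot(*DR,-.015,.045); print(p); go(p+[.1005],4.2)
c=cam("top")
for q in [(166,270),(231,270),(160,270)]: print(px2w(c,*q,.05).round(3))
E
```

```text
[np.float64(0.5002445639708897), np.float64(0.33928057851818616)]
turn -30.3 shift cm [-9.11 44.78 10.13] tilt [-7.e-04  4.e-04 -1.e+00]
[0.49  0.378 0.05 ]
[0.487 0.2   0.05 ]
[0.49  0.394 0.05 ]
```

{"op": "apply_moves", "data": {"deltas": "0 0 0 0 0 -7.6 3.5; 0 0 0 0 0 -7.6 3.5; 0 0 0 0 0 -7.6 3.5; 0 0 0 0 0 -7.5 3.5; -0.4 2 0 0 0 0 3.5; -0.8 4 0 0 0 0 3.5; -0.8 4 0 0 0 0 3.5; -0.8 4 0 0 0 0 3.5; -0.8 4 0 0 0 0 3.5; -0.8 4 0 0 0 0 3.5; -0.8 4 0 0 0 0 3.5; -0.8 4 0 0 0 0 3.5; -0.8 4 0 0 0 0 3.5; -0.8 4 0 0 0 0 3.5; -0.8 4 0 0 0 0 3.5; -0.7 2.8 0 0 0 0 3.5; 0 0 0 0 0 0 3.5; 0 0 0 0 0 0 3.5"}}

```text
time_s: 12.0
tool_pos: [0.4999, 0.3397, 0.2016]
ee_rot: [-0.037, 0.999, -0.0, -0.001]
contact_force: [-0.3, -0.5, -2.9]
grip_width: 0.42
grip_force: 30.0
```

```bash
python3 - <<'E'
from h import *
s=r.sense();print(s["grip_width"],s["grip_force"],s["tool_pos"],s["contact_force"])
p=spot(*DR,-.015,.045); go(p+[.1005],4.2)
E
```

```text
0.4200731297118747 29.999339282512665 [0.49993033 0.33967216 0.20158154] [-0.31334074 -0.52697001 -2.90662389]
turn 0.0 shift cm [-0.03 -0.04 10.11] tilt [-1.1e-03 -6.0e-04 -1.0e+00]
```

{"op": "apply_moves", "data": {"deltas": "0 0 2.5 0 0 0 3.5; 0 0 3 0 0 0 3.5; 0 0 2.5 0 0 0 3.5; 0 0 1.2 0 0 0 3.5; 0 0 0.8 0 0 0 3.5; 0 0 0 0 0 0 3.5; 0 0 0 0 0 0 5.5; 0 0 0 0 0 0 5.5; 0 0 0 0 0 0 5.5; 0 0 -1.5 0 0 0 5.5; 0 0 -4 0 0 0 5.5; 0 0 -4 0 0 0 5.5; 0 0 0 0 0 0 7; 0 0 0 0 0 0 7"}}

```text
time_s: 13.4
tool_pos: [0.5004, 0.3395, 0.199]
ee_rot: [-0.036, 0.999, 0.001, 0.001]
contact_force: [-0.5, -0.6, -0.6]
grip_width: 0.692
grip_force: 0.0
```

```bash
python3 - <<'E'
from h import *
for t in tops(): print(t)
print(wr()); go([.445,.0045,.21],31)
E
```

```text
(0.6647, -0.0005, 48, 46, -0.8)
(0.6614, -0.113, 40, 39, 20.2)
(0.6531, 0.0985, 48, 49, -0.1)
(0.5431, -0.1096, 39, 40, -1.4)
(0.4455, 0.0047, 40, 40, 31.1)
(0.4006, -0.2066, 39, 37, 35.4)
(0.3536, -0.1272, 38, 35, -0.8)
[(0.3602, 0.3101, 60, 43, -11.5), (0.5035, 0.3399, 42, 42, 4.2)]
turn -26.8 shift cm [ 21.95 -25.86  -1.31] tilt [-8.e-04 -3.e-04 -1.e+00]
```

View pics/_w.png

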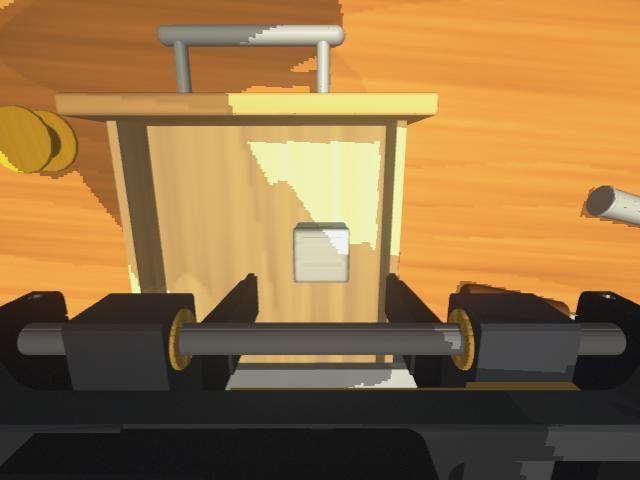

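The tin lies flat in the drawer at (321,253), upright, with room beside it. On to the tin at (0.445, 0.005).

{"op": "apply_moves", "data": {"deltas": "0 0 -0.3 0 0 -6.7 7; 0 0 -0.3 0 0 -6.7 7; 0 0 -0.3 0 0 -6.7 7; 0 0 -0.3 0 0 -6.7 7; 1.2 -1.4 0 0 0 0 7; 2.6 -3.1 0 0 0 0 7; 2.6 -3.1 0 0 0 0 7; 2.6 -3.1 0 0 0 0 7; 2.6 -3.1 0 0 0 0 7; 2.6 -3.1 0 0 0 0 7; 2.6 -3.1 0 0 0 0 7; 2.6 -3.1 0 0 0 0 7; 2.5 -2.8 0 0 0 0 7; 0 0 0 0 0 0 7; 0 0 0 0 0 0 7"}}

```text
time_s: 15.0
tool_pos: [0.4457, 0.0041, 0.2086]
ee_rot: [-0.266, 0.964, 0.0, -0.001]
contact_force: [0.8, 0.4, 0.4]
grip_width: 0.737
grip_force: 0.0
```

```bash
python3 - <<'E'
from h import *
for t in wr((.4455,.0047)): print(t); go([t[0],t[1],.081],t[4])
force(6)
E
```

```text
(0.4447, 0.0034, 38, 39, 30.8)
turn 0.1 shift cm [ 0.17 -0.06 12.77] tilt [-1.2e-03  4.0e-04 -1.0e+00]
F [ 0.05 -0.08 -0.26] sd [0.32 0.48 0.46]
```

{"op": "apply_moves", "data": {"deltas": "0.1 -0.1 2.6 0 0 0 7; 0 0 3 0 0 0 7; 0 0 3 0 0 0 7; 0 0 2.2 0 0 0 7; 0 0 1.9 0 0 0 7; 0 0 0 0 0 0 3.5; 0 0 0 0 0 0 3.5; 0 0 0 0 0 0 3.5; 0 0 0 0 0 0 3.5; 0 0 0 0 0 0 3.5; 0 0 0 0 0 0 3.5; 0 0 -1 0 0 0 3.5; 0 0 -3 0 0 0 3.5; 0 0 -4 0 0 0 3.5; 0 0 -4 0 0 0 3.5; 0 0 0 0 0 0 3.5; 0 0 0 0 0 0 3.5", "force": 30}}

```text
time_s: 17.05
tool_pos: [0.4454, 0.0033, 0.2032]
ee_rot: [-0.267, 0.964, -0.0, 0.001]
contact_force: [-0.8, 0.2, -2.8]
grip_width: 0.419
grip_force: 30.0
```

```bash
python3 - <<'E'
from h import *
print(r.sense()["grip_width"],r.sense()["grip_force"],r.sense()["tool_pos"])
force(10)
p=spot(*DR,-.015,-.045); go(p+[.1005],4.2); p=spot(*TR,.03,.045); print(p); go(p+[.0885],6.2)
E
```

```text
0.4185609801848385 29.999370574951172 [0.44544512 0.0032673  0.20316604]
F [-0.22  0.13 -2.  ] sd [0.28 0.41 0.44]
turn 26.8 shift cm [-7.92 24.11 10.13] tilt [-8.e-04  2.e-04 -1.e+00]
[np.float64(0.5909645579123983), np.float64(-0.2450232259500651)]
turn 24.8 shift cm [-11.78 -26.25  11.33] tilt [-8.e-04  2.e-04 -1.e+00]
```

```bash
python3 - <<'E'
from h import *
force(25)
E
```

```text
F [-0.07 -0.17 -1.79] sd [0.65 0.42 0.44]
```

Tin 2 reads about 1.85 N (~190 g): light, so it goes in the tray.

{"op": "apply_moves", "data": {"deltas": "0 0 0 0 0 6.2 3.5; 0 0 0 0 0 6.2 3.5; 0 0 0 0 0 6.2 3.5; 0 0 0 0 0 6.2 3.5; -0.6 -1.3 0 0 0 0 3.5; -1.4 -3.1 0 0 0 0 3.5; -1.4 -3.1 0 0 0 0 3.5; -1.4 -3.1 0 0 0 0 3.5; -1.4 -3.1 0 0 0 0 3.5; -1.4 -3.1 0 0 0 0 3.5; -1.4 -3.1 0 0 0 0 3.5; -1.4 -3.1 0 0 0 0 3.5; -1.4 -3.1 0 0 0 0 3.5; 0 0 0 0 0 0 3.5; 0 0 0 0 0 0 3.5"}}

```text
time_s: 20.3
tool_pos: [0.5908, -0.2447, 0.2015]
ee_rot: [-0.054, 0.999, 0.0, -0.0]
contact_force: [-1.4, 1.2, -1.5]
grip_width: 0.417
grip_force: 30.0
```

```bash
python3 - <<'E'
from h import *
p=spot(*TR,.03,.045); go(p+[.0885],6.2)
eyes_im=eyes.read_camera("wrist"); cv2.imwrite("pics/w3.png",eyes_im); print(r.sense()["grip_force"])
c=cam("wrist")
for x,y in [(.075,.09),(.075,-.09),(-.075,-.09),(-.075,.09)]: print(np.round(w2px(c,spot(*TR,x,y)+[.035])))
E
```

```text
turn 0.0 shift cm [-0.02 -0.04 11.3 ] tilt [-8.e-04  5.e-04 -1.e+00]
29.999485909938812
[374. 304.]
[155. 304.]
[129. 108.]
[383. 108.]
```

View pics/w3.png

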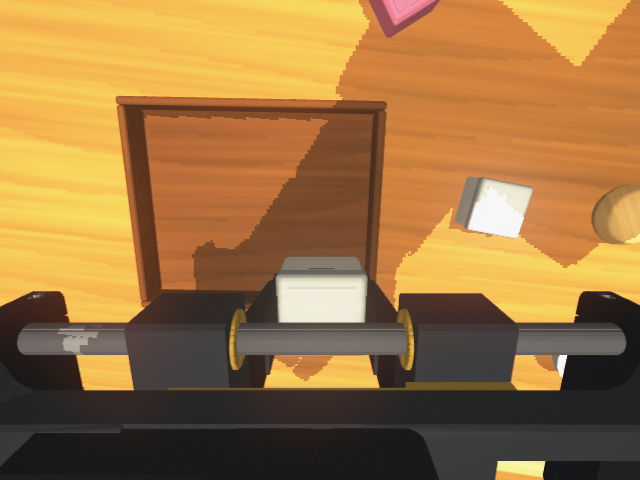

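The tray's inner rim (125–380 columns, row 108) matches the prediction to within a few pixels, and the tin hangs at (321,300). Lowering it.

{"op": "apply_moves", "data": {"deltas": "0 0 2.7 0 0 0 3.5; 0 0 3 0 0 0 3.5; 0 0 2.8 0 0 0 3.5; 0 0 1.8 0 0 0 3.5; 0 0 0.9 0 0 0 3.5; 0 0 0 0 0 0 3.5; 0 0 0 0 0 0 5.5; 0 0 0 0 0 0 5.5; 0 0 0 0 0 0 5.5; 0 0 -1.5 0 0 0 5.5; 0 0 -4 0 0 0 5.5; 0 0 -4 0 0 0 7; 0 0 -2 0 0 0 7; 0 0 0 0 0 0 7"}}

```text
time_s: 21.75
tool_pos: [0.5918, -0.2439, 0.2098]
ee_rot: [-0.054, 0.999, -0.002, 0.003]
contact_force: [-0.4, 1.0, -0.2]
grip_width: 0.725
grip_force: 0.0
```

```bash
python3 - <<'E'
from h import *
for t in tops(): print(t)
go([.543,-.11,.21],-1.4)
E
```

```text
(0.6647, -0.0005, 48, 46, -0.8)
(0.6614, -0.113, 40, 39, 20.2)
(0.6531, 0.0985, 48, 49, -0.1)
(0.5444, -0.1111, 36, 37, -1.2)
turn 7.6 shift cm [ 5.15 13.24 -0.24] tilt [ 0.0032 -0.0016 -1.    ]
```

{"op": "apply_moves", "data": {"deltas": "0 0 0 0 0 7.6 7; 0.6 1.6 0 0 0 0 7; 1.2 3 0 0 0 0 7; 1.2 3.2 0 0 0 0 7; 1.2 3.2 0 0 0 0 7; 0.9 2.2 0 0 0 0 7; 0 0 0 0 0 0 7; 0 0 0 0 0 0 7"}}

```text
time_s: 22.6
tool_pos: [0.543, -0.1095, 0.205]
ee_rot: [0.011, 1.0, 0.0, -0.0]
contact_force: [0.2, -0.9, -0.3]
grip_width: 0.734
grip_force: 0.0
```

```bash
python3 - <<'E'
from h import *
for t in wr((.543,-.11)): print(t); go([t[0],t[1],.081],t[4])
force(6)
E
```

```text
(0.5429, -0.1116, 40, 39, -4.5)
turn 3.2 shift cm [ 0.02 -0.14 12.4 ] tilt [-2.e-04  1.e-04 -1.e+00]
F [-0.13 -0.11  0.04] sd [0.34 0.36 0.36]
```

{"op": "apply_moves", "data": {"deltas": "0 -0.1 2.3 0 0 1 7; 0 0 3 0 0 0 7; 0 0 3 0 0 0 7; 0 0 2.2 0 0 0 7; 0 0 1.9 0 0 0 7; 0 0 0 0 0 0 3.5; 0 0 0 0 0 0 3.5; 0 0 0 0 0 0 3.5; 0 0 0 0 0 0 3.5; 0 0 0 0 0 0 3.5; 0 0 0 0 0 0 3.5; 0 0 -1 0 0 0 3.5; 0 0 -3 0 0 0 3.5; 0 0 -4 0 0 0 3.5; 0 0 -4 0 0 0 3.5; 0 0 0 0 0 0 3.5; 0 0 0 0 0 0 3.5", "force": 30}}

```text
time_s: 24.65
tool_pos: [0.5431, -0.1112, 0.2021]
ee_rot: [0.021, 1.0, -0.0, 0.001]
contact_force: [-0.1, 1.0, -1.0]
grip_width: 0.42
grip_force: 29.6
```

```bash
python3 - <<'E'
from h import *
print(r.sense()["grip_width"],r.sense()["grip_force"],r.sense()["tool_pos"])
force(14)
p=spot(*DR,-.015,-.045); go(p+[.1005],4.2); p=spot(*TR,.03,-.045); print(p); go(p+[.0885],6.2)
E
```

```text
0.4202027850302509 29.638101160526276 [ 0.54311156 -0.11120928  0.20210397]
F [ 0.04  0.24 -1.64] sd [0.42 0.37 0.45]
turn -6.6 shift cm [ 0.99 36.25 10.06] tilt [-1.e-04  1.e-04 -1.e+00]
[np.float64(0.6006844999259404), np.float64(-0.3344968127075735)]
turn -8.6 shift cm [ -3.3  -22.81  11.26] tilt [-1.e-04  1.e-04 -1.e+00]
```

Tin 3 reads about 1.6 N (~167 g): light, so it goes in the tray.

{"op": "apply_moves", "data": {"deltas": "0 0 0 0 0 -4.3 3.5; 0 0 0 0 0 -4.3 3.5; -0.3 -1.8 0 0 0 0 3.5; -0.5 -3.5 0 0 0 0 3.5; -0.5 -3.5 0 0 0 0 3.5; -0.5 -3.5 0 0 0 0 3.5; -0.5 -3.5 0 0 0 0 3.5; -0.5 -3.5 0 0 0 0 3.5; -0.5 -3.5 0 0 0 0 3.5; 0 0 0 0 0 0 3.5; 0 0 0 0 0 0 3.5"}}

```text
time_s: 26.45
tool_pos: [0.6002, -0.3358, 0.2006]
ee_rot: [-0.052, 0.999, 0.0, -0.0]
contact_force: [-0.9, 0.1, -1.0]
grip_width: 0.422
grip_force: 29.6
```

```bash
python3 - <<'E'
from h import *
p=spot(*TR,.03,-.045); go(p+[.0885],6.2); s=r.sense(); print(s["grip_force"],s["grip_width"],s["contact_force"][2])
E
```

```text
turn -0.2 shift cm [-0.07  0.12 11.21] tilt [-5.e-04  5.e-04 -1.e+00]
29.638155698776245 0.42213841127337354 -0.9776163152065911
```

{"op": "apply_moves", "data": {"deltas": "-0.1 0.1 2.7 0 0 0 3.5; 0 0 3 0 0 0 3.5; 0 0 2.8 0 0 0 3.5; 0 0 1.8 0 0 0 3.5; 0 0 0.8 0 0 0 3.5; 0 0 0 0 0 0 3.5; 0 0 0 0 0 0 5.5; 0 0 0 0 0 0 5.5; 0 0 0 0 0 0 5.5; 0 0 -1.5 0 0 0 5.5; 0 0 -4 0 0 0 5.5; 0 0 -4 0 0 0 7; 0 0 -2 0 0 0 7; 0 0 0 0 0 0 7"}}

```text
time_s: 27.85
tool_pos: [0.6023, -0.3338, 0.2102]
ee_rot: [-0.054, 0.999, -0.002, 0.003]
contact_force: [0.3, 1.2, 0.0]
grip_width: 0.725
grip_force: 0.0
```

```bash
python3 - <<'E'
from h import *
for t in tops(): print(t)
go([.661,-.113,.21],20)
E
```

```text
(0.6647, -0.0005, 48, 46, -0.8)
(0.6614, -0.113, 40, 39, 20.2)
(0.6531, 0.0985, 48, 49, -0.1)
(0.5917, -0.2416, 38, 39, 4.8)
turn -13.8 shift cm [-13.11  18.69  -0.22] tilt [ 0.0032 -0.0021 -1.    ]
```

{"op": "apply_moves", "data": {"deltas": "0 0 0 0 0 -6.9 7; 0 0 0 0 0 -6.9 7; -1.1 1.7 0 0 0 0 7; -2.4 3.4 0 0 0 0 7; -2.4 3.4 0 0 0 0 7; -2.4 3.4 0 0 0 0 7; -2.4 3.4 0 0 0 0 7; -2.4 3.4 0 0 0 0 7; 0 0 0 0 0 0 7; 0 0 0 0 0 0 7"}}

```text
time_s: 28.9
tool_pos: [0.6605, -0.1112, 0.2046]
ee_rot: [-0.174, 0.985, 0.0, -0.001]
contact_force: [-0.5, -1.0, -0.4]
grip_width: 0.732
grip_force: 0.0
```

```bash
python3 - <<'E'
from h import *
for t in wr((.661,-.113)): print(t); go([t[0],t[1],.081],t[4])
force(6)
E
```

```text
(0.6611, -0.1146, 39, 39, 21.5)
turn -1.6 shift cm [ 0.02 -0.23 12.37] tilt [-9.e-04  2.e-04 -1.e+00]
F [ 0.08 -0.29  0.25] sd [0.54 0.3  0.37]
```

{"op": "apply_moves", "data": {"deltas": "0 -0.2 2.3 0 0 -1 7; 0 0 3 0 0 0 7; 0 0 3 0 0 0 7; 0 0 2.2 0 0 0 7; 0 0 1.9 0 0 0 7; 0 0 0 0 0 0 3.5; 0 0 0 0 0 0 3.5; 0 0 0 0 0 0 3.5; 0 0 0 0 0 0 3.5; 0 0 0 0 0 0 3.5; 0 0 0 0 0 0 3.5; 0 0 -1 0 0 0 3.5; 0 0 -3 0 0 0 3.5; 0 0 -4 0 0 0 3.5; 0 0 -4 0 0 0 3.5; 0 0 0 0 0 0 3.5; 0 0 0 0 0 0 3.5", "force": 30}}

```text
time_s: 30.95
tool_pos: [0.6612, -0.1146, 0.202]
ee_rot: [-0.182, 0.983, -0.0, 0.001]
contact_force: [-0.6, -0.0, -3.6]
grip_width: 0.417
grip_force: 30.0
```

```bash
python3 - <<'E'
from h import *
print(r.sense()["grip_width"],r.sense()["grip_force"],r.sense()["tool_pos"])
force(16)
p=spot(*DR,-.015,-.045); print(p); go(p+[.1005],4.2); p=spot(*TR,-.03,0); print(p); go(p+[.0885],6.2)
E
```

```text
0.41657840672718516 29.994920790195465 [ 0.66123059 -0.1145519   0.20202337]
F [ 0.33 -0.1  -2.69] sd [0.36 0.6  0.33]
[np.float64(0.5068360017123765), np.float64(0.24952227556798492)]
turn 16.8 shift cm [12.75 37.46 10.07] tilt [ 0.e+00  1.e-04 -1.e+00]
[np.float64(0.5361754710808305), np.float64(-0.2962399806711807)]
turn 14.8 shift cm [ 14.41 -16.69  11.27] tilt [ 0.e+00  1.e-04 -1.e+00]
```

Tin 4 reads about 2.7 N (~275 g): heavy, so it goes in the drawer.

{"op": "apply_moves", "data": {"deltas": "0 0 0 0 0 5.6 3.5; 0 0 0 0 0 5.6 3.5; 0 0 0 0 0 5.6 3.5; 0.6 1.7 0 0 0 0 3.5; 1.2 3.6 0 0 0 0 3.5; 1.2 3.6 0 0 0 0 3.5; 1.2 3.6 0 0 0 0 3.5; 1.2 3.6 0 0 0 0 3.5; 1.2 3.6 0 0 0 0 3.5; 1.2 3.6 0 0 0 0 3.5; 1.2 3.6 0 0 0 0 3.5; 1.2 3.6 0 0 0 0 3.5; 1.2 3.6 0 0 0 0 3.5; 1.2 3.4 0 0 0 0 3.5; 0 0 0 0 0 0 3.5; 0 0 0 0 0 0 3.5"}}

```text
time_s: 33.35
tool_pos: [0.5076, 0.251, 0.2014]
ee_rot: [-0.038, 0.999, 0.0, 0.0]
contact_force: [0.0, -0.1, -2.6]
grip_width: 0.419
grip_force: 30.0
```

```bash
python3 - <<'E'
from h import *
p=spot(*DR,-.015,-.045); go(p+[.1005],4.2); s=r.sense(); print(s["grip_force"],s["grip_width"],s["contact_force"][2])
E
```

```text
turn 0.2 shift cm [ 0.09 -0.14 10.09] tilt [ 2.e-04  0.e+00 -1.e+00]
29.99494582414627 0.41934635206817794 -2.5781032553480125
```

{"op": "apply_moves", "data": {"deltas": "0.1 -0.1 2.5 0 0 0 3.5; 0 0 3 0 0 0 3.5; 0 0 2.5 0 0 0 3.5; 0 0 1.2 0 0 0 3.5; 0 0 0.8 0 0 0 3.5; 0 0 0 0 0 0 3.5; 0 0 0 0 0 0 5.5; 0 0 0 0 0 0 5.5; 0 0 0 0 0 0 5.5; 0 0 -1.5 0 0 0 5.5; 0 0 -4 0 0 0 5.5; 0 0 -4 0 0 0 5; 4 0 0 0 0 0 2; 4 0 0 0 0 0 0; 4 0 0 0 0 0 0; 4 0 0 0 0 0 0; 0 4 0 0 0 0 0; 0 0 0 0 0 0 0; 0 0 0 0 0 0 0"}}

```text
time_s: 35.25
tool_pos: [0.3449, 0.2778, 0.1967]
ee_rot: [-0.037, 0.999, 0.0, 0.001]
contact_force: [0.2, 0.6, -0.3]
grip_width: 0.022
grip_force: 0.0
```

```bash
python3 - <<'E'
from h import *
for t in tops(): print(t)
print(r.sense()["tool_pos"])
a=eyes.read_camera("side"); im=eyes.read_camera("top")
b=np.hstack([cv2.resize(im[145:330,140:460],(800,460)) ]); s=cv2.resize(a[120:345,220:460],(560,525))
cv2.imwrite("pics/t5.png",b); cv2.imwrite("pics/s5.png",s)
w=eyes.read_camera("wrist"); cv2.imwrite("pics/w5.png",w)
E
```

```text
(0.6647, -0.0005, 48, 46, -0.8)
(0.6531, 0.0985, 48, 49, -0.1)
(0.6025, -0.3327, 40, 39, 4.4)
(0.591, -0.2423, 40, 39, 6.4)
(0.4014, -0.2064, 37, 37, 35.4)
(0.3536, -0.1272, 38, 35, -0.8)
[0.34506628 0.27726143 0.19653314]
```

View pics/t5.png

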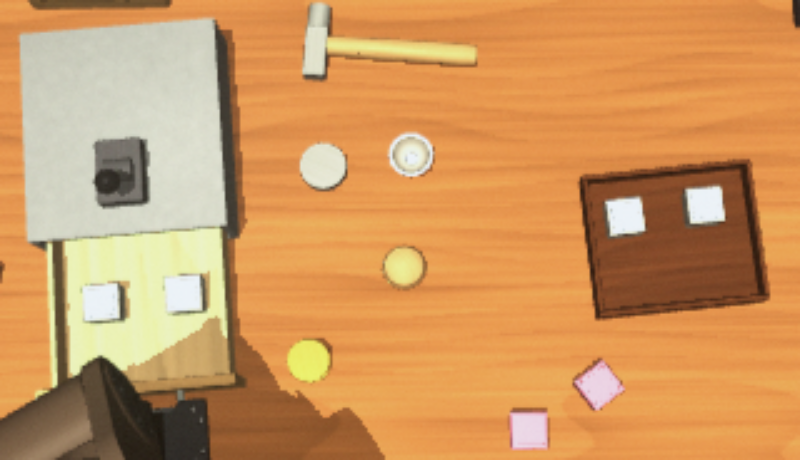

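Everything is sorted: two tins in the drawer at (102,302) and (183,293) in the crop, two in the tray at (624,216) and (704,204), and the bystanders unmoved. Now I push the drawer home against the bar from outside.

{"op": "apply_moves", "data": {"deltas": "0.7 0.5 0 0 0 0 0; 0 0 0 0 0 0 0; 0 0 2 0 0 0 0; 0 0 2 0 0 0 0; 0 0 2 0 0 0 0; 0 0 1.3 0 0 0 0; 0 0 0 0 0 0 0"}}

```text
time_s: 36.15
tool_pos: [0.3372, 0.2815, 0.122]
ee_rot: [-0.036, 0.999, -0.001, -0.001]
contact_force: [-0.1, -0.3, -0.8]
grip_width: 0.008
grip_force: 0.0
```

{"op": "apply_moves", "data": {"deltas": "-0.3 0 0 0 0 0 0; -0.4 0 0 0 0 0 0; -0.6 0 0 0 0 0 0; -0.8 0 0 0 0 0 0; -1 0 0 0 0 0 0; -1 0 0 0 0 0 0; -1 0 0 0 0 0 0; -1 0 0 0 0 0 0; -1 0 0 0 0 0 0; -1 0 0 0 0 0 0; -1 0 0 0 0 0 0; -1 0 0 0 0 0 0; -1 0 0 0 0 0 0; -1 0 0 0 0 0 0; -1 0 0 0 0 0 0; -1 0 0 0 0 0 0; -0.5 0 0 0 0 0 0; 0 0 0 0 0 0 0"}}

```text
time_s: 37.95
tool_pos: [0.4841, 0.2925, 0.1232]
ee_rot: [-0.036, 0.999, 0.0, 0.0]
contact_force: [0.8, 0.2, -0.1]
grip_width: 0.004
grip_force: 0.0
```

{"op": "apply_moves", "data": {"deltas": "-0.5 0 0 0 0 0 0; -0.5 0 0 0 0 0 0; -0.5 0 0 0 0 0 0; 0 0 0 0 0 0 0"}}

```text
time_s: 38.35
tool_pos: [0.4991, 0.2936, 0.1233]
ee_rot: [-0.036, 0.999, 0.0, 0.001]
contact_force: [-1.0, -0.3, 0.7]
grip_width: 0.006
grip_force: 0.0
```

{"op": "apply_moves", "data": {"deltas": "-0.3 0 0 0 0 0 0; -0.3 0 0 0 0 0 0; -0.3 0 0 0 0 0 0; 0 0 0 0 0 0 0"}}

```text
time_s: 38.75
tool_pos: [0.5063, 0.2941, 0.1232]
ee_rot: [-0.036, 0.999, -0.0, -0.001]
contact_force: [-7.0, 0.2, 3.5]
grip_width: 0.004
grip_force: 3.7
```

{"op": "apply_moves", "data": {"deltas": "-0.3 0 0 0 0 0 0; 0 0 0 0 0 0 0; 0 0 0 0 0 0 0; 0 0 0 0 0 0 0"}}

```text
time_s: 39.15
tool_pos: [0.5069, 0.2942, 0.1231]
ee_rot: [-0.037, 0.999, -0.001, -0.004]
contact_force: [-20.3, 0.8, 11.8]
grip_width: 0.006
grip_force: 10.3
```

```bash
python3 - <<'E'
from h import *
c=cam("top"); im=eyes.read_camera("top"); cv2.imwrite("pics/top6.png",im)
print(r.sense()["tool_pos"],r.sense()["contact_force"])
kn=px2w(c,185,215.5,.165); print("knob",kn)
# lever pivot on middle line 65 mm behind front
print("pivot",spot((.574,.3),4.2,.065,0))
E
```

```text
[0.50690508 0.29417306 0.12311617] [-20.64227893   1.06720847  12.55600923]
knob [0.6168264  0.30069599 0.165     ]
pivot [np.float64(0.6388254410195897), np.float64(0.30476048281329604)]
```

The push ends on a firm stop at 20 N, so the drawer is shut. Now I back off, rise and go for the lever.

{"op": "apply_moves", "data": {"deltas": "0.5 0 0 0 0 0 0; 1 0 0 0 0 0 0; 0 0 -2 0 0 0 0; 0 0 -3 0 0 0 0; 0 0 -3 0 0 0 0; 0 -0.1 -2.5 0 0 0 0; 0 0 0 0 0 0 0; -2 0 0 0 0 0 0; -2.5 0 0 0 0 0 0; -2.5 0 0 0 0 0 0; -2 0 0 0 0 0 0; 0 0 0 0 0 0 0"}}

```text
time_s: 40.4
tool_pos: [0.5865, 0.2986, 0.2269]
ee_rot: [-0.036, 0.999, -0.0, 0.0]
contact_force: [-0.2, -0.3, -0.2]
grip_width: 0.004
grip_force: 0.0
```

```bash
python3 - <<'E'
from h import *
print(r.sense()["tool_pos"]); go([.583,.2985,.228],4.2)
im=eyes.read_camera("side"); cv2.imwrite("pics/s7.png",cv2.resize(im[100:290,300:480],None,fx=3,fy=3,interpolation=2))
E
```

```text
[0.58647115 0.29856842 0.22689647]
turn -0.1 shift cm [ 0.35  0.02 -0.11] tilt [ 1.e-04 -1.e-04 -1.e+00]
```

View pics/s7.png

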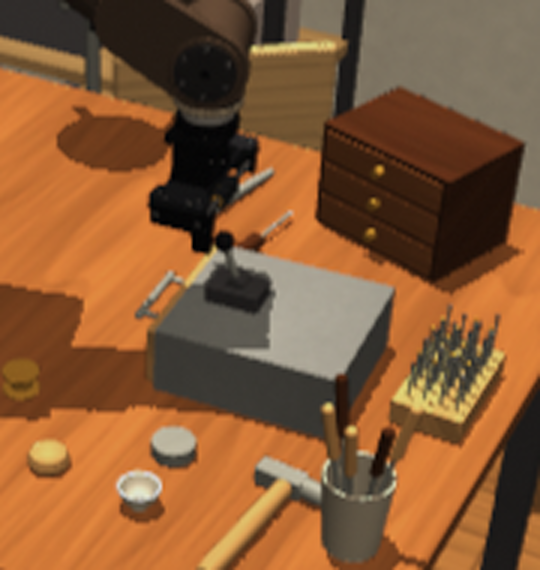

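The drawer is shut, and the closed fingers at (203,238) are just in front of the knob at (226,240), at its height. Pushing the lever over.

{"op": "apply_moves", "data": {"deltas": "-0.5 0 0 0 0 0 0; -0.5 0 0 0 0 0 0; -0.5 0 0 0 0 0 0; -0.5 0 0 0 0 0 0; -0.5 0 0 0 0 0 0; -0.5 0 0 0 0 0 0; -0.5 0 0 0 0 0 0; -0.5 0 0 0 0 0 0; -0.5 0 0 0 0 0 0; -0.5 0 0 0 0 0 0; 0 0 0 0 0 0 0"}}

```text
time_s: 41.55
tool_pos: [0.6356, 0.3024, 0.228]
ee_rot: [-0.036, 0.999, 0.0, 0.0]
contact_force: [0.1, 0.1, 0.1]
grip_width: 0.004
grip_force: 0.0
```

{"op": "apply_moves", "data": {"deltas": "-0.3 0 0 0 0 0 0; -0.3 0 0 0 0 0 0; 0 0 0 0 0 0 0"}}

```text
time_s: 41.85
tool_pos: [0.6397, 0.3029, 0.2281]
ee_rot: [-0.037, 0.999, -0.0, -0.002]
contact_force: [-9.5, -2.5, 2.4]
grip_width: 0.007
grip_force: 4.9
```

{"op": "apply_moves", "data": {"deltas": "-0.3 0 0 0 0 0 0; 0 0 0 0 0 0 0; 0 0 0 0 0 0 0; 0 0 0 0 0 0 0"}}

```text
time_s: 42.25
tool_pos: [0.6405, 0.3031, 0.228]
ee_rot: [-0.037, 0.999, -0.001, -0.005]
contact_force: [-23.4, -4.7, 8.3]
grip_width: 0.005
grip_force: 11.7
```

{"op": "apply_moves", "data": {"deltas": "0.5 0 0 0 0 0 0; 2 0 0 0 0 0 0; 4 0 0 0 0 0 0; 4 0 -2 0 0 0 0; 4 0 -3 0 0 0 0; 4 0 0 0 0 0 0; 0 0 0 0 0 0 0; 0 0 0 0 0 0 0"}}

```text
time_s: 43.05
tool_pos: [0.4594, 0.2899, 0.2792]
ee_rot: [-0.037, 0.999, 0.0, 0.001]
contact_force: [0.3, 0.7, 0.1]
grip_width: 0.006
grip_force: 0.0
```

```bash
python3 - <<'E'
from h import *
a=eyes.read_camera("side"); im=eyes.read_camera("top")
b=cv2.resize(im[145:275,140:245],None,fx=4,fy=4,interpolation=2); s=cv2.resize(a[160:290,330:440],None,fx=4,fy=4,interpolation=2)
s=cv2.resize(s,(b.shape[1]*370//420,b.shape[0])); cv2.imwrite("pics/f8.png",np.hstack([b,s])[:, :800])
for t in tops(): print(t)
E
```

```text
(0.6647, -0.0005, 48, 46, -0.8)
(0.6531, 0.0985, 48, 49, -0.1)
(0.6025, -0.3327, 40, 39, 4.4)
(0.5911, -0.2423, 40, 39, 6.4)
(0.4012, -0.2065, 37, 38, 35.4)
(0.3536, -0.1272, 38, 35, -0.8)
```

View pics/f8.png

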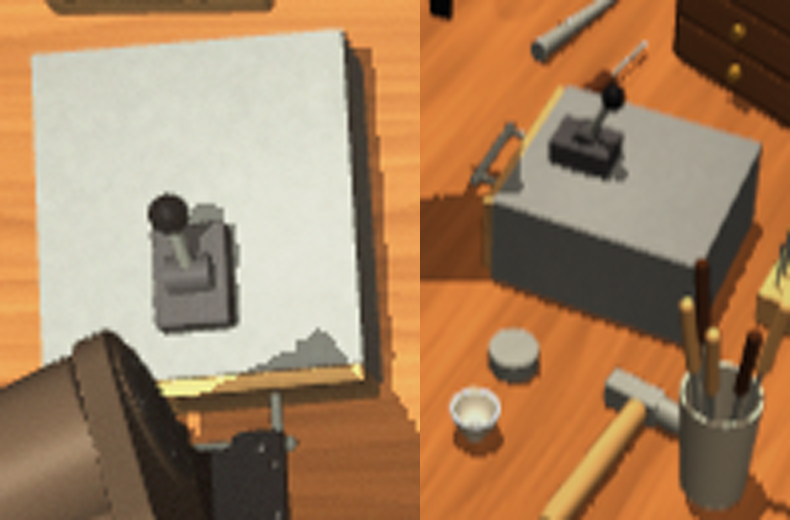

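The lever leans away (knob at (168,214) in the crop), and the drawer panel is flush with the cabinet. The robot is clear of everything, so I hand in.

```bash
python3 -c "
from h import *
print(r.hand_in())"
```

```text
the job is handed in; nothing more can be done
None
```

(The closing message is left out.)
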